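Roll the bronze bearing sleeve up the press loading ramp

TASK

The bronze bearing sleeve is next for the press: push it slowly up its lane of the loading ramp with the fingertips, over the crest and into the seat against the red stop, then move the hand away. Keep the fingers behind it so that it never runs free or rolls back down the slope, and roll or slide it only - do not lift it. Leave the dark steel sleeve and everything else on the bench as they are.

Things in the scene. Friction and masses are not known exactly. Their poses are not given: they have to be found in the camera images.
- ramp: Fixed steel loading ramp, grey guides, red stop, 306 x 200 mm. Origin on the bench under its middle; x points uphill, y across, z up. Two equal lanes, centre lines at y = -50 and +50 mm, 76 mm wide between guides 12 mm above the lane floor (outer 12 mm thick, middle 24). Low end: 8 mm thick lip at x -168 to -160, top 20 mm above bench; level infeed, floor 12 mm above bench, x -160 to -80.
- ramp_foot (a point): Foot of the slope, between the lanes, at ramp x = -80 mm, lane floor height 12 mm above the bench. From here each lane rises straight at 8 degrees to the crest. A sleeve on the slope rolls back unless something is behind it.
- ramp_crest (a point): Crest (top of the slope), between the lanes, at ramp x = +80 mm, lane floor 34.5 mm above the bench. Beyond it lies the seat: level floor 4 mm lower (30.5 mm above the bench), x +80 to +122 mm.
- ramp_stop (a point): Top edge of the red stop's downhill face, between the lanes, at ramp x = +122 mm, 76 mm above the bench; the stop is 15 mm thick and spans both lanes. A sleeve in the seat stays by itself, its centre at ramp x = 94 to 97 mm, 55.5 mm above the bench.
- bronze_sleeve: Bronze (yellow-gold) bearing sleeve lying across either lane on the infeed: cylinder 50 mm diameter, 70 mm long, dark bore ends, 0.55 to 0.85 kg, lightly oiled (friction about 0.4 to fingers and ramp), rolls easily. Origin at its centre, 37 mm above the bench and at ramp x = -130 to -90 mm at the start; y is the cylinder axis, x and z turn as it rolls.
- steel_sleeve: Dark steel sleeve of the same size, lying on the infeed of the other lane. Origin and axes as for the bronze sleeve. It stays where it is.
- wrench: Open-ended steel wrench lying flat on the bench to the right of the ramp. Origin under its middle; it lies along its x axis. A bystander.
- brush: Brush lying flat on the bench to the right of the ramp. Origin under its middle; it lies along its x axis. A bystander.
- block: Aluminium block 45 x 45 x 50 mm high standing on the bench right of the ramp. Origin: centre of its underside. A bystander.
- oil_bottle: Yellow oil bottle with red cap, 48 mm diameter, 110 mm tall, standing left of the ramp. Origin: centre of its underside. A bystander.
- collar: Steel collar (ring), 44 mm outside, 26 mm inside, 30 mm high, standing left of the ramp. Origin: centre of its underside. A bystander.
- screwdriver: Screwdriver with yellow handle lying left of the ramp. Origin under its middle; it lies along its x axis. A bystander.
Mind the look-alikes: they are no part of the job. Of the things that look like the bronze_sleeve, the smallest one is meant.

How it is judged (in metres and radians):
On the way, in this order (a step that is already met when the one before it is completed fails the run):
1. the bronze sleeve is on the slope, in its lane, pushed by the fingers (x of bronze_sleeve in the frame of ramp between -0.05 and 0.07 m and (y of bronze_sleeve in the frame of ramp between -0.058 and -0.042 m or y of bronze_sleeve in the frame of ramp between 0.042 and 0.058 m) and contact force between the fingers and bronze_sleeve above 0.2 N), for 0.1 s.
2. the bronze sleeve lies in the seat against the red stop (x of bronze_sleeve in the frame of ramp between 0.088 and 0.102 m and z of bronze_sleeve in the frame of ramp between 0.05 and 0.06 m and (y of bronze_sleeve in the frame of ramp between -0.058 and -0.042 m or y of bronze_sleeve in the frame of ramp between 0.042 and 0.058 m) and angle between the y axis of bronze_sleeve and the y axis of ramp, either way round below 0.12 rad), for 0.2 s.
At the end, for the whole second after the job is handed in: Bronze sleeve at rest in a seat: centre 88-102 mm uphill of the ramp's middle, 50-60 mm above the bench, within 8 mm of a lane's centre line, axis square to the lane within 7 degrees. Steel sleeve within 15 mm, each bystander within 20 mm of its start (all of step 2 and linear speed of bronze_sleeve below 0.02 m/s and distance of steel_sleeve from where it was at the start of the episode below 0.015 m and distance of each of wrench, brush, block, oil_bottle, collar, screwdriver from where it was at the start of the episode below 0.02 m); the robot touches nothing.
It fails at once if the bronze sleeve runs free before the crest: no finger touches it and it moves faster than 0.2 m/s (contact force between the fingers and bronze_sleeve below 0.02 N and linear speed of bronze_sleeve above 0.2 m/s and x of bronze_sleeve in the frame of ramp below 0.075 m).
It fails at once if the bronze sleeve is lifted more than about 12 mm off its lane (z of bronze_sleeve in the frame of ramp above 0.073 m or (x of bronze_sleeve in the frame of ramp below -0.08 m and z of bronze_sleeve in the frame of ramp above 0.05 m) or (x of bronze_sleeve in the frame of ramp below 0 m and z of bronze_sleeve in the frame of ramp above 0.061 m)).
It fails at once if the steel sleeve is moved more than 15 mm (distance of steel_sleeve from where it was at the start of the episode above 0.015 m).
It fails at once if a bystander is moved more than 20 mm (distance of any of wrench, brush, block, oil_bottle, collar, screwdriver from where it was at the start of the episode above 0.02 m).
It also fails if it takes over 40 s, if anything falls off the work surface, if the arm or the gripper's body presses on something with over 40 N, if the wrist force passes 120 N, or if a joint passes its speed limit or range.

ROBOT

A 7-joint arm with a two-finger parallel gripper is mounted at the origin on the work surface. World frame = base frame: x ahead of the robot, y to its left, z up, the work surface at z = 0. Lengths are in mm, angles in rad, forces in N, time in s.
With the tool pointing down it reaches from about 400 to 875 mm from the base axis. Payload 4.4 kg.
Tool frame: the origin (TCP) lies midway between the tips of the shut fingers; the grasp point (between the pads) lies 19 mm behind it; z points along the fingers, y is the direction in which the jaws open and shut (so a half turn about z gives the same grasp; the last joint's range is limited). The gripper opens to 85 mm and grips with 20 to 120 N. Pads are 22 mm wide; open, the fingers measure 114 mm over their backs; the gripper's body (76 mm by 85 mm) begins 54 mm behind the grasp point. The pads swing forward as they close: fully open they stand 13 mm farther back than shut.
Start: joints at [-1.199, 0.628, 0.038, 1.517, -0.027, 0.996, -0.02], TCP at [275.545, 588.721, 231.313] pointing down, gripper open.
Joint ranges: [-3.06, 3.06], [-0.37, 2.12], [-1.25, 1.32], [0.18, 2.47], [-1.1, 4.24], [0.23, 1.98], [-2.94, 2.94]. Speed limits (rad/s): [2.57, 2.57, 3.14, 3.14, 3.14, 3.14, 3.14].

INTERFACE

Orientations are given as [roll, pitch, yaw] about the fixed x, y, z axes, in that order (R = Rz(yaw) Ry(pitch) Rx(roll)).
In Python, from cell import ctrl, vision gives the robot as it stands.
- The arm moves only by the tool play_rows, never from a script. Its arguments are lists of equal length, an entry for each row: "slide": the shift along the tool's x, y, z in mm, a list of three; "turn": the turn about the tool's z in rad; "fingers": the opening, from 0 (shut) to 1 (fully open). A call has 1 to 5 rows; each row is the pose to reach, as a shift and turn from the pose measured when the call began, along the tool's axes at that moment; what a row does not reach only later rows make up. A row lasts 1/8 s, in which the tool goes at most 62.5 mm and 10.7 degrees, less where a joint would pass 70% of its speed; a pose out of reach is approached as far as the arm can. A call with a gripper value outside its range is refused whole. The fingers move at their own pace and stop on an object; the grip force is fixed at half the most. Time passes only in rows, so rows that repeat a pose let the fingers close. It gives the time, the measured TCP pose, the force and the opening at its end, in the units of the state.
- ctrl.read_state(): the state, without advancing time (a new reading comes with each control period).
- vision.get_image(name): name is "scene" or "top" or "wrist"; returns (picture, depth): 480x640x3 uint8, blue, green, red; 480x640 float32, mm along the optical axis (not along the pixel's ray), 0 where there is no reading.
- vision.camera_params(name): a dict with "fx", "fy", "cx", "cy" (pixels), "position" and "rotation" of the camera in the world. Camera axes: x right, y up, looking along -z (the intrinsics and any distortion apply to the point x, -y, -z); pixel columns grow to the right and rows downward; lengths in mm; the calibration is good to about 2 mm. A picture is of the moment at which its call begins: read the wrist's pose just before it. camera_params takes no time and is no camera call; for the wrist camera it gives the pose at the moment of the call.
- ctrl.finish_job(): hands the job in, once; it reports no verdict.
The state is a dict: "clock": time; "qpos": joint angles; "qd": joint speeds; "tau": joint torques, N m; "eef_pos": TCP position; "tool_rot": TCP orientation; "force": force on the tool from outside, world axes, zero at the start; "torque": the same for the moment, N m; "width": finger opening in mm.
Only numpy, scipy, OpenCV 4.12 (cv2) and the standard library are available. Lean on these libraries where they do the work, as an engineer would, in place of code of your own. Each camera call takes 0.05 s, during which the arm holds its last target.

## Working session

There is one attempt and no reset: what is moved stays moved. The work goes in short steps, Python scripts to look and compute and a tool call to move; the robot and the scene stay as the last step left them, time stands still between calls to the robot, and variables do not carry over. Pictures are saved under pics/ and viewed, and the job is handed in when it is done.

Besides the shell and the picture viewer there is one more tool, called after "Call:" in YAML: its name, and indented under it one key for each argument. play_rows: Moves the arm, as the interface text tells. Its arguments: {"type":"object","properties":{"slide":{"type":"array"},"turn":{"type":"array"},"fingers":{"type":"array"}},"required":["slide","turn","fingers"]}

```bash
mkdir -p pics; ls
cat > h.py <<'E'
import numpy as np, cv2
from cell import ctrl, vision
def grab(n,tag):
    p=vision.camera_params(n); im,d=vision.get_image(n)
    cv2.imwrite(f'pics/{tag}.png',im); np.savez(f'pics/{tag}.npz',im=im,d=d,**{k:np.array(p[k]) for k in('fx','fy','cx','cy','position','rotation')})
    return im,d,p
def world(tag,u,v,depth=None):
    z=np.load(f'pics/{tag}.npz'); d=z['d']
    if depth is None:
        w=d[int(v)-1:int(v)+2,int(u)-1:int(u)+2]; depth=np.median(w[w>0])
    c=np.array([(u-z['cx'])/z['fx']*depth,-(v-z['cy'])/z['fy']*depth,-depth])
    return z['rotation']@c+z['position']
E
python3 - <<'E'
from h import *
for n in('scene','top','wrist'):
    im,d,p=grab(n,n+'0'); print(n,p)
print(ctrl.read_state())
E
```

```text
pics
scene {'fx': 486.5189797965577, 'fy': 486.5189797965577, 'cx': 324.08152701091836, 'cy': 238.04216101075284, 'position': array([1182.61069901,  162.90867828,  957.81994149]), 'rotation': array([6.63545969e-01, 1.48541125e-03, 1.80069920e+00])}
top {'fx': 550.1412742381904, 'fy': 550.1412742381904, 'cx': 315.1932487217226, 'cy': 240.8304883382517, 'position': array([ 407.83330725,    9.09068644, 1520.72797855]), 'rotation': array([ 0.07671803, -0.00999951, -1.58381024])}
wrist {'fx': 409.9096932470484, 'fy': 409.9096932470484, 'cx': 321.46171271286795, 'cy': 235.43225105513832, 'position': array([208.3523925 , 620.1073974 , 373.45340475]), 'rotation': array([-0.28761852,  0.00123268,  1.13252237])}
{'clock': 0.15, 'qpos': array([-1.19881093,  0.62916464,  0.03845881,  1.5181276 , -0.02701009,
        0.99631792, -0.02000831]), 'qd': array([ 0.00168138, -0.00213514,  0.0012242 , -0.00409685,  0.00039754,
        0.0011712 ,  0.00034686]), 'tau': array([ 9.36759425e-04, -5.63793862e+01,  1.22732263e+00, -1.93648517e+01,
        1.10072846e-02,  7.45929923e-03, -1.68199637e-05]), 'eef_pos': array([275.32784239, 588.27904463, 230.58388101]), 'tool_rot': array([-3.14009320e+00,  6.72149689e-06,  2.70378528e+00]), 'force': array([ 0.31738951, -0.19063729,  0.22597732]), 'torque': array([-0.01899952,  0.00587828, -0.01452168]), 'width': 85.50671463976107}
```

Add to h.py:
```python
from scipy.spatial.transform import Rotation as Ro
def world(tag,u,v,depth=None):
    z=np.load(f'pics/{tag}.npz'); d=z['d']
    if depth is None:
        w=d[int(v)-1:int(v)+2,int(u)-1:int(u)+2]; depth=np.median(w[w>0])
    c=np.array([(u-z['cx'])/z['fx']*depth,-(v-z['cy'])/z['fy']*depth,-depth])
    return Ro.from_euler('xyz',z['rotation']).as_matrix()@c+z['position']
def worldz(tag,u,v,Z):
    a=world(tag,u,v,1000.);p=np.load(f'pics/{tag}.npz')['position'];return p+(a-p)*(Z-p[2])/(a[2]-p[2])
```

```text
(no output)
```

View pics/scene0.png

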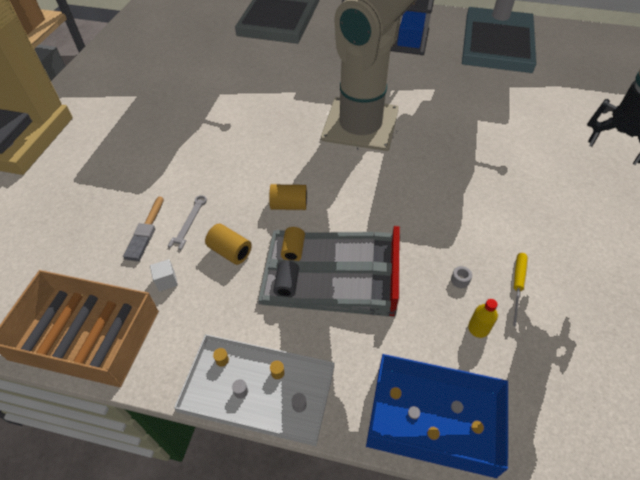

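View pics/top0.png

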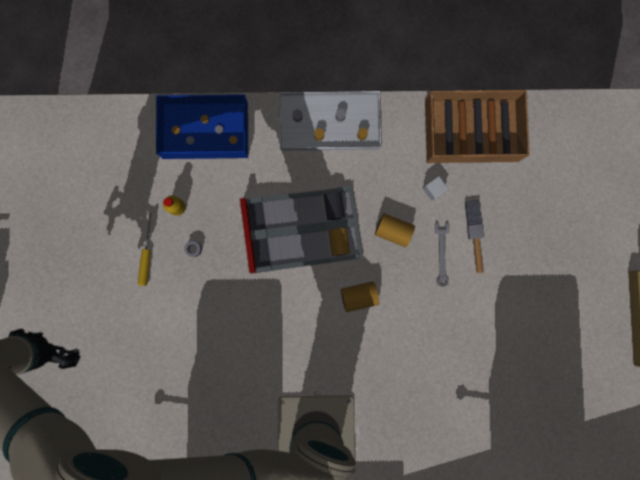

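View pics/wrist0.png

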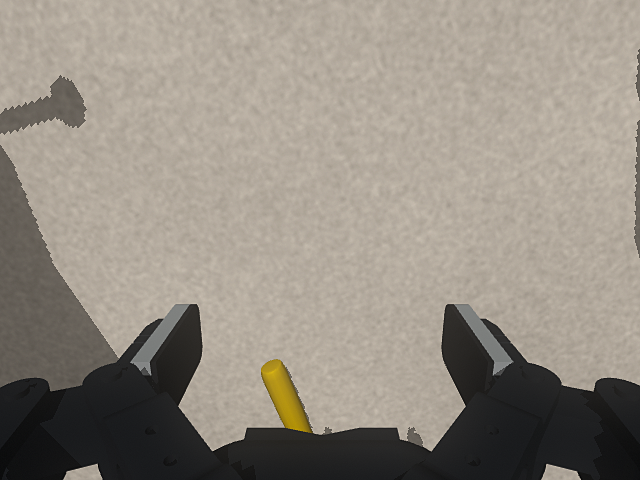

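Candidates that look like the bronze sleeve, in the top picture: (340,241) on the ramp infeed, (395,230) on the bench and (360,296) on the bench. In the scene picture they are at (291,243), (229,243) and (288,197). By the description (on an infeed lane, smallest), I choose the one at (340,241). Next I'll check it in a crop.

Run:
```python
from h import *
im=cv2.imread('pics/top0.png'); c=im[180:315,230:420]
cv2.imwrite('pics/top0c.png',cv2.resize(c,None,fx=4,fy=4,interpolation=cv2.INTER_CUBIC))
im=cv2.imread('pics/scene0.png'); c=im[170:320,200:410]
cv2.imwrite('pics/scene0c.png',cv2.resize(c,None,fx=3.8,fy=3.8,interpolation=cv2.INTER_CUBIC))
```

```text
(no output)
```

View pics/top0c.png

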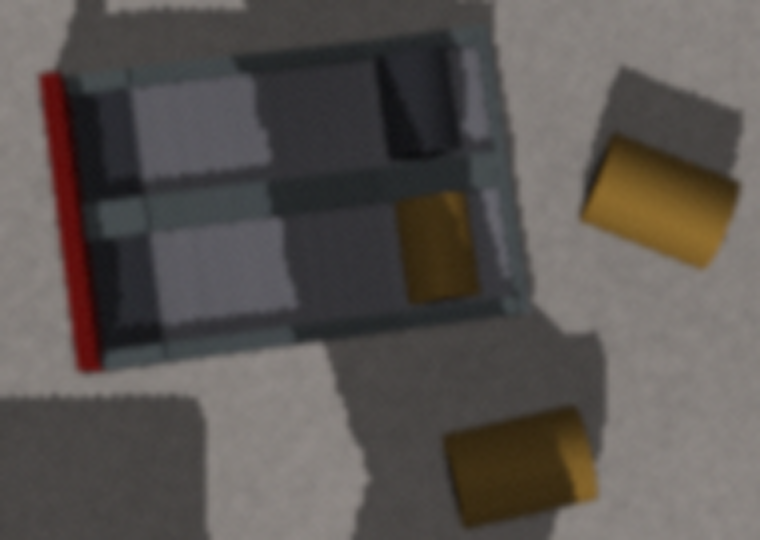

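View pics/scene0c.png

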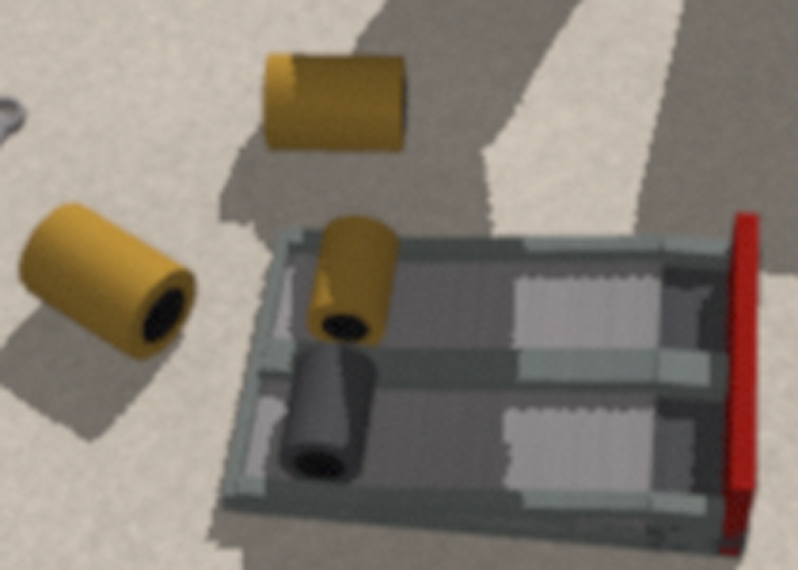

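```bash
cat > fit.py <<'E'
from h import *
from scipy.optimize import least_squares
def T(tag,f,ox,oy,pts): return [(worldz(tag,ox+a/f,oy+b/f,z)[:2],np.array(r)) for a,b,r,z in pts]
top=T('top0',4,229.6,179.6,[(62,73,(122,-100),76),(102,369,(122,100),76),(492,26,(-168,-100),22),(531,306,(-168,100),22)])
sc=T('scene0',3.8,199.6,169.6,[(222,502,(-168,-100),22),(281,236,(-168,100),22),(757,488,(137,-100),76)])
def fit(P):
    def r(q):
        c,s=np.cos(q[2]),np.sin(q[2]); return np.concatenate([w-(q[:2]+[c*p[0]-s*p[1],s*p[0]+c*p[1]]) for w,p in P])
    o=least_squares(r,[550,0,1.5]); return o.x,o.fun.reshape(-1,2)
for n,P in(('top',top),('scene',sc),('both',top+sc)):
    q,f=fit(P);print(n,q.round(3));print(f.round(1))
np.save('q.npy',q)
def toramp(w,q):
    c,s=np.cos(q[2]),np.sin(q[2]);d=w[:2]-q[:2];return np.array([c*d[0]+s*d[1],-s*d[0]+c*d[1]])
# sleeve points
for tag,x0,x1,y0,y1 in(('top0',327,352,222,262),('scene0',275,305,225,262)):
    z=np.load(f'pics/{tag}.npz');im=z['im']
    hsv=cv2.cvtColor(im,cv2.COLOR_BGR2HSV)
    pts=[np.r_[toramp(w,q),w[2]] for v in range(y0,y1) for u in range(x0,x1) if hsv[v,u,1]>110 and 10<hsv[v,u,0]<30 and z['d'][v,u]>0 for w in[world(tag,u,v)]]
    pts=np.array(pts);print(tag,len(pts),np.percentile(pts,[2,50,98],axis=0).round(1).tolist())
    t=pts[pts[:,2]>np.percentile(pts[:,2],80)];print('crown',t.mean(0).round(1))
for n,p in(('stop mid',(51/4+30,0)),):pass
for u,v in((300,300),(280,240),(250,236),(320,241)):
    w=world('top0',u,v);print((u,v),w.round(1),toramp(w,q).round(1))
E
python3 fit.py
```

```text
top [553.602  43.035   1.702]
[[-1.7  0.1]
 [ 0.6  0.8]
 [-1.9 -2. ]
 [ 3.   1.1]]
scene [553.94   46.097   1.714]
[[ 1.2 -1. ]
 [ 0.6  3.3]
 [-1.8 -2.3]]
both [553.812  44.437   1.708]
[[-1.1 -1.8]
 [ 1.1  0.1]
 [-3.1 -4.2]
 [ 1.7  0.1]
 [ 2.2  1.4]
 [ 1.7  4.6]
 [-2.5 -0.2]]
top0 446 [[-130.9, 17.6, 42.0], [-108.1, 50.9, 57.5], [-87.0, 84.2, 63.1]]
crown [-110.5   50.4   61.7]
scene0 581 [[-131.5, 15.0, 26.4], [-106.3, 42.5, 57.9], [-85.8, 84.4, 63.5]]
crown [-107.5   50.9   62.7]
(300, 300) [361.8  36.3  -3.2] [ 18.3 191.3]
(280, 240) [525.6  88.2  30.8] [47.2 21.9]
(250, 236) [534.  165.2  70.6] [122.4   3.1]
(320, 241) [522.9 -20.7  12.5] [-60.3  39.5]
```

```bash
cat > k.py <<'E'
from h import *
def fr(q): c,s=np.cos(q[2]),np.sin(q[2]); return np.array([[c,-s],[s,c]])
def toworld(x,y,q): return q[:2]+fr(q)@[x,y]
def toramp(w,q): return fr(q).T@(np.array(w)[:2]-q[:2])
def delta(target_xyz,yaw=None):
    s=ctrl.read_state(); R=Ro.from_euler('xyz',s['tool_rot']).as_matrix()
    d=R.T@(np.array(target_xyz)-s['eef_pos']); t=None
    if yaw is not None: t=-((yaw-s['tool_rot'][2]+np.pi)%(2*np.pi)-np.pi)
    return d.round(1),t
E
python3 - <<'E'
from k import *
q=np.load('q.npy')
for n,u,v in(('big1',395,230),('big2',360,296),('steel',335,206)):
    w=world('top0',u,v);print(n,w.round(1),toramp(w,q).round(1))
t=toworld(-155,50,q);print(t)
print(delta([*t,170],q[2]))
E
```

```text
big1 [ 545.9 -219.8   64.3] [-260.7   44. ]
big2 [ 372.2 -123.2   64.5] [-141.1  202.8]
steel [612.7 -61.2  60.7] [-112.7  -43.8]
[ 525.52741294 -115.95347256]
(array([-525.2, -531.6,   61.4]), np.float64(0.9954987475702746))
```

Call:
play_rows:
  slide:
    - [-30,-30,0]
    - [-70,-70,0]
    - [-110,-110,0]
    - [-150,-150,0]
    - [-190,-190,0]
  turn: [0.1,0.2,0.3,0.4,0.5]
  fingers: [0.45,0.45,0.45,0.45,0.45]

```text
clock: 0.78
eef_pos: [367.3, 333.8, 230.9]
tool_rot: [-3.14, 0.001, 2.201]
force: [0.8, 0.2, -0.2]
width: 38.3
```

Run:
```python
from k import *
q=np.load('q.npy')
s=ctrl.read_state();print(s['eef_pos'],s['tool_rot'],s['qpos'],s['width'])
print(delta([*toworld(-155,50,q),170],q[2]))
```

```text
[367.26793254 333.84364448 230.88175751] [-3.14048004e+00  7.62442040e-04  2.20058822e+00] [-0.92773753  0.41660589  0.18577769  1.9402704  -0.10403222  0.7950159
 -0.05466476] 38.323155007760136
(array([-456.7, -137. ,   61.4]), np.float64(0.4923016901038242))
```

Call:
play_rows:
  slide:
    - [-50,-15,0]
    - [-105,-32,0]
    - [-160,-48,0]
    - [-215,-65,0]
    - [-265,-80,0]
  turn: [0.1,0.2,0.3,0.4,0.49]
  fingers: [0.45,0.45,0.45,0.45,0.45]

```text
clock: 1.4
eef_pos: [459.1, 70.6, 231.3]
tool_rot: [-3.141, 0.001, 1.707]
force: [0.3, 0.0, -0.9]
width: 38.6
```

Run:
```python
from k import *
q=np.load('q.npy')
s=ctrl.read_state();print(s['eef_pos'],s['tool_rot'],s['qpos'],s['width'])
print(delta([*toworld(-155,50,q),170],q[2]))
```

```text
[459.11798391  70.60446711 231.27963995] [-3.14137374e+00  1.24743131e-03  1.70705848e+00] [-0.47558942  0.38485951  0.35659169  2.02171243 -0.18832544  0.76624171
  0.12962145] 38.628396403288775
(array([-193.8,   40.5,   61.5]), np.float64(-0.0012280524935235348))
```

Call:
play_rows:
  slide:
    - [-50,10,0]
    - [-100,20,15]
    - [-150,30,30]
    - [-194,40,45]
    - [-194,40,60]
  turn: [0,0,0,0,0]
  fingers: [0.45,0.45,0.45,0.45,0.45]

```text
clock: 2.02
eef_pos: [525.8, -120.9, 171.0]
tool_rot: [3.141, 0.004, 1.701]
force: [-0.5, 0.4, 0.0]
width: 38.1
```

Run:
```python
from k import *
grab('wrist','w1');s=ctrl.read_state();print(s['eef_pos'],s['tool_rot'],s['qpos'],s['width'])
```

```text
[ 523.74686249 -117.66242445  168.93532808] [-3.13780192e+00  8.14526317e-04  1.70379451e+00] [-0.04319725  0.57148396  0.31680719  1.90247528 -0.25803894  0.71051389
  0.55687459] 38.34063958280422
```

View pics/w1.png

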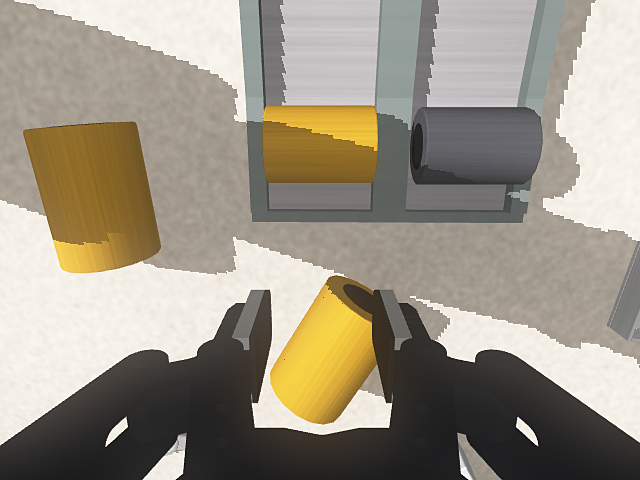

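Run:
```python
from k import *
q=np.load('q.npy')
for n,u,v,Z in(('lipL',253,221,20),('lipR',524,221,20),('lipinnL',268,209,12),('lipinR',506,210,12),('midguideL',379,60,None),('outer guide inner edge L',263,60,None),('outer guide outer L',241,60,None)):
    w=world('w1',u,v); z=worldz('w1',u,v,Z) if Z else w; print(n,w.round(1),toramp(w,q).round(1),'atZ',toramp(z,q).round(1))
z=np.load('pics/w1.npz')
hsv=cv2.cvtColor(z['im'],cv2.COLOR_BGR2HSV)
for n,x0,x1 in(('bronze',255,390),('steel',405,550)):
  P=np.array([np.r_[toramp(w,q),w[2]] for v in range(95,190) for u in range(x0,x1) if z['d'][v,u]>0 for w in[world('w1',u,v)]])
  P=P[P[:,2]>38]
  print(n,np.percentile(P,[1,50,99],axis=0).round(1).tolist()); t=P[P[:,2]>P[:,2].max()-2]; print('crown',t.mean(0).round(1), 'slope',np.polyfit(t[:,1],t[:,0],1))
```

```text
lipL [ 474.6 -130.4   20.4] [-162.3  102.5] atZ [-162.4  102.5]
lipR [ 683.8 -108.3    0.9] [-169.2 -107.9] atZ [-164.1  -98.1]
lipinnL [ 484.4 -120.6   17.5] [-154.    91.4] atZ [-155.2   92.1]
lipinR [658.8 -98.4  18.7] [-155.9  -84.4] atZ [-157.5  -87.5]
midguideL [547.4 -10.7  27.7] [-53.7  13.9] atZ [-53.7  13.9]
outer guide inner edge L [471.6 -19.4  17. ] [-51.9  90.1] atZ [-51.9  90.1]
outer guide outer L [453.8 -19.7   0. ] [-49.9 107.9] atZ [-49.9 107.9]
bronze [[-129.3, 18.5, 41.3], [-103.8, 52.5, 59.4], [-82.1, 86.6, 62.4]]
crown [-106.2   52.5   61.7] slope [ 6.76506687e-03 -1.06603584e+02]
steel [[-131.0, -80.3, 38.9], [-105.6, -44.0, 59.2], [-83.8, -11.3, 62.5]]
crown [-108.   -46.6   61.8] slope [ 9.32566977e-03 -1.07544708e+02]
```

Run:
```python
from k import *
q=np.load('q.npy')
for i in range(2):
    s=ctrl.read_state();print(s['eef_pos'],s['tool_rot']);grab('wrist','w2')
s=ctrl.read_state();print(s['eef_pos'],s['tool_rot'])
for n,u,v,Z in(('lipL',253,221,20),('lipR',524,221,20),('lipinnL',268,209,12),('lipinR',506,210,12)):
    z=worldz('w2',u,v,Z); print(n,z.round(1),'atZ',toramp(z,q).round(1))
im=cv2.imread('pics/w2.png');cv2.imwrite('pics/w2c.png',cv2.resize(im[80:240,230:560],None,fx=2.4,fy=2.4,interpolation=cv2.INTER_CUBIC))
```

```text
[ 523.74686249 -117.66242445  168.93532808] [-3.13780192e+00  8.14526317e-04  1.70379451e+00]
[ 523.49255811 -115.87493513  169.70342391] [-3.13736521e+00 -5.17324135e-04  1.70604813e+00]
[ 524.01612822 -115.05852497  170.5782501 ] [-3.13870308e+00 -4.75464293e-04  1.70771586e+00]
lipL [ 471.6 -124.7   20. ] atZ [-156.3  104.6]
lipR [669.3 -97.8  20. ] atZ [-156.7  -94.9]
lipinnL [ 480.9 -116.2   12. ] atZ [-149.1   94.3]
lipinR [657.9 -92.8  12. ] atZ [-150.2  -84.3]
```

View pics/w2c.png

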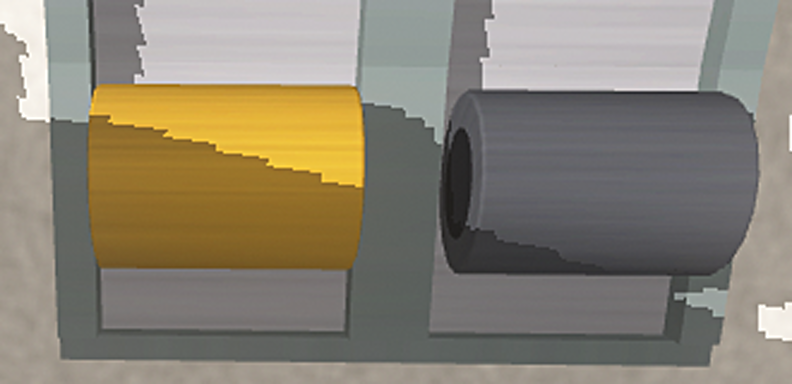

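Run:
```python
from k import *
q=np.load('q.npy')
grab('wrist','w3'); s=ctrl.read_state();print(s['eef_pos'],s['tool_rot'])
im=cv2.imread('pics/w3.png');cv2.imwrite('pics/w3c.png',cv2.resize(im[80:240,230:560],None,fx=2.4,fy=2.4,interpolation=cv2.INTER_CUBIC))
d=np.abs(im.astype(int)-cv2.imread('pics/w2.png')).mean();print(d)
for n,a,b,Z in(('lipL',60,358,20),('lipR',712,365,20),('lipinnL',100,332,12),('lipinR',665,336,12)):
    z=worldz('w3',229.8+a/2.4,79.8+b/2.4,Z); print(n,z.round(1),'atZ',toramp(z,q).round(1))
z=np.load('pics/w3.npz')
for n,x0,x1 in(('bronze',255,390),('steel',405,550)):
  P=np.array([np.r_[toramp(w,q),w[2]] for v in range(95,200) for u in range(x0,x1) if z['d'][v,u]>0 for w in[world('w3',u,v)]])
  P=P[P[:,2]>38]
  print(n,np.percentile(P,[1,50,99],axis=0).round(1).tolist()); t=P[P[:,2]>P[:,2].max()-2]; print('crown',t.mean(0).round(1), 'slope',np.polyfit(t[:,1],t[:,0],1))
```

```text
[ 524.63363055 -114.77373328  171.28025899] [-3.14024437e+00  1.52969375e-06  1.70871635e+00]
3.0967730034722223
lipL [ 474.2 -130.2   20. ] atZ [-162.   102.8]
lipR [ 674.7 -104.8   20. ] atZ [-164.4  -99.3]
lipinnL [ 484.9 -122.3   12. ] atZ [-155.7   91.2]
lipinR [661.8 -99.3  12. ] atZ [-157.1  -87.2]
bronze [[-129.3, 18.4, 40.8], [-103.4, 52.8, 59.4], [-82.0, 86.6, 62.4]]
crown [-106.2   52.5   61.7] slope [ 1.00442967e-02 -1.06749038e+02]
steel [[-130.7, -80.2, 39.5], [-105.3, -44.0, 59.2], [-83.9, -11.3, 62.5]]
crown [-108.   -45.9   61.9] slope [ 8.62336756e-03 -1.07624431e+02]
```

View pics/w3c.png

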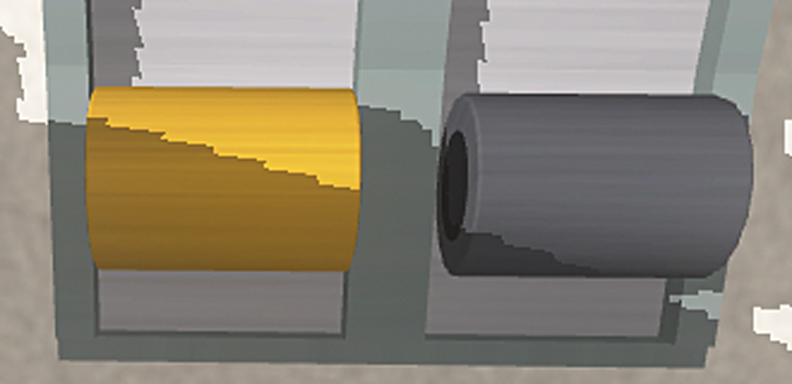

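Run:
```python
from k import *
q=np.array([553,47,1.70]);np.save('q.npy',q)
s=ctrl.read_state();R=Ro.from_euler('xyz',s['tool_rot']).as_matrix()
for u,v in((262,300),(260,293),(254,293),(384,293),(265,320),(258,330),(380,300),(390,330),(270,360)):
    w=world('w3',u,v);print(u,v,(R.T@(w-s['eef_pos'])).round(1))
print(delta([*toworld(-151,50,q),100],1.70))
```

```text
262 300 [ 12.2 -22.6 -13.8]
260 293 [ 12.4 -24.1  -8.4]
254 293 [ 12.2 -26.3  -8.1]
384 293 [12.1 20.  -7.9]
265 320 [  6.4 -21.4 -17.2]
258 330 [ 10.6 -21.4 -31.5]
380 300 [ 12.   17.9 -13.5]
390 330 [ 12.1  18.  -34.1]
270 360 [-132.8  -47.6  171.2]
(array([ 5.8, -0.9, 71.3]), np.float64(0.008716348908802907))
```

Call:
play_rows:
  slide:
    - [5,-1,30]
    - [5,-1,71]
    - [5,-1,95]
    - [5,-1,95]
    - [5,-1,95]
  turn: [0.009,0.009,0.009,0.009,0.009]
  fingers: [0.45,0.45,0.45,0.45,0.45]

```text
clock: 2.85
eef_pos: [523.7, -109.5, 77.5]
tool_rot: [3.141, 0.0, 1.701]
force: [0.3, 0.2, -0.4]
width: 38.3
```

Run:
```python
from k import *
q=np.load('q.npy')
grab('wrist','w4'); grab('wrist','w4'); s=ctrl.read_state();print(s['eef_pos'],s['tool_rot'],toramp(s['eef_pos'],q))
```

```text
[ 523.9282834  -109.79534412   77.75623522] [3.14031505e+00 6.92732116e-04 1.70034049e+00] [-151.74269459   49.03161515]
```

View pics/w4.png

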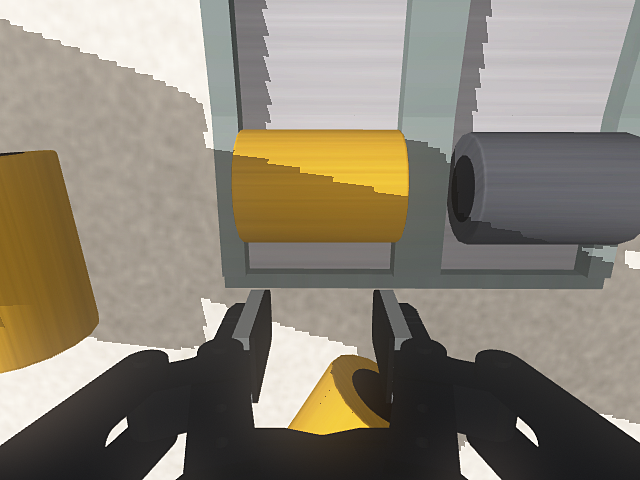

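Run:
```python
from k import *
q=np.load('q.npy')
for n,u,v,Z in(('lipL',225,287,20),('lipR',602,289,20),('lipinL',248,269,12),('laneR inner',391,269,12)):
    print(n,toramp(worldz('w4',u,v,Z),q).round(1))
z=np.load('pics/w4.npz')
P=np.array([np.r_[toramp(w,q),w[2]] for v in range(120,250) for u in range(225,415) if z['d'][v,u]>0 for w in[world('w4',u,v)]])
P=P[P[:,2]>40];print(np.percentile(P,[1,50,99],axis=0).round(1).tolist());t=P[P[:,2]>P[:,2].max()-2]; print('crown',t.mean(0).round(1), 'slope',np.polyfit(t[:,1],t[:,0],1))
print(delta([*toworld(-151,50,q),23],1.70))
```

```text
lipL [-166.   101.7]
lipR [-167.3  -98.7]
lipinL [-158.9   90.5]
laneR inner [-158.9   12.7]
[[-131.0, 17.3, 42.4], [-105.0, 51.2, 59.6], [-85.3, 85.2, 62.4]]
crown [-109.1   51.1   61.7] slope [-1.14583868e-03 -1.09007863e+02]
(array([ 0.8, -1. , 54.8]), np.float64(0.0003404938171884808))
```

Call:
play_rows:
  slide:
    - [0,-1.5,20]
    - [0,-1.5,40]
    - [0,-1.5,54]
    - [0,-1.5,54]
    - [0,-1.5,54]
  turn: [0,0,0,0,0]
  fingers: [0.45,0.45,0.45,0.45,0.45]

```text
clock: 3.58
eef_pos: [523.0, -110.2, 24.4]
tool_rot: [3.139, 0.001, 1.7]
force: [0.6, -0.8, -0.6]
width: 38.5
```

Run:
```python
from k import *
q=np.load('q.npy')
grab('wrist','w5');  s=ctrl.read_state();print(s['eef_pos'],s['force'],toramp(s['eef_pos'],q))
grab('scene','s5')
im=cv2.imread('pics/s5.png'); cv2.imwrite('pics/s5c.png',cv2.resize(im[170:320,200:410],None,fx=3.8,fy=3.8,interpolation=cv2.INTER_CUBIC))
```

```text
[ 523.07524024 -110.17297206   24.47266057] [-0.67227176 -0.61916814  0.61415703] [-152.00726501   49.92620332]
```

View pics/w5.png

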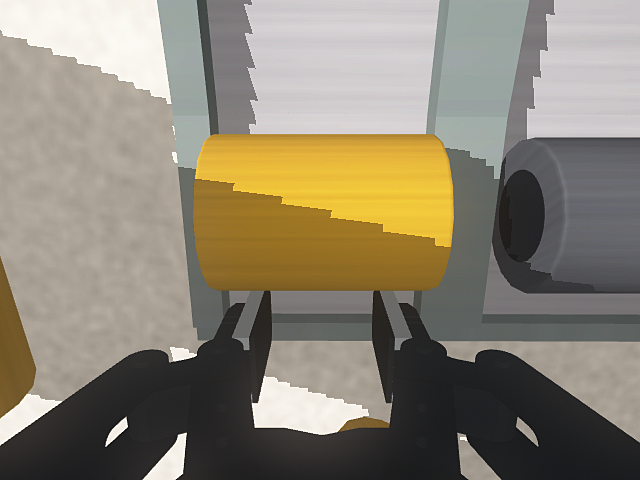

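View pics/s5c.png

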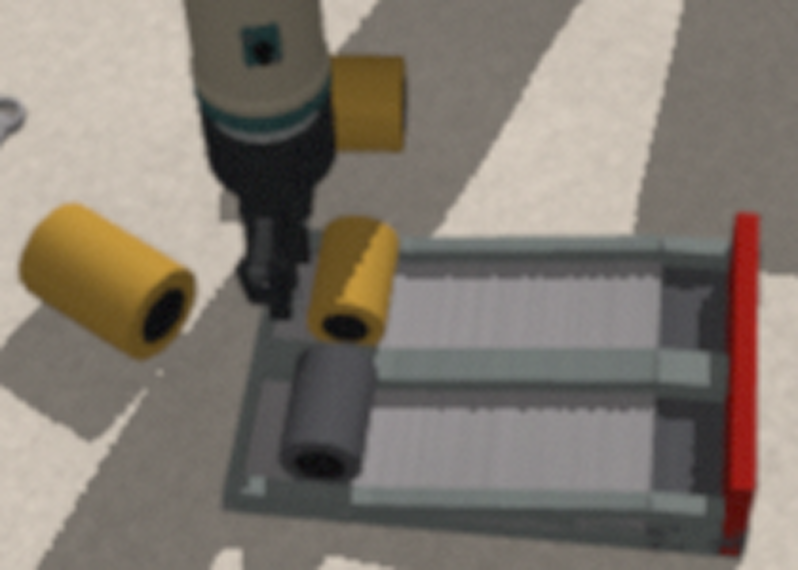

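Call:
play_rows:
  slide:
    - [3,-0.5,0]
    - [7,-0.5,0]
    - [12,-0.5,0]
    - [17,-0.5,0]
    - [22,-0.5,0]
  turn: [0,0,0,0,0]
  fingers: [0.45,0.45,0.45,0.45,0.45]

```text
clock: 4.3
eef_pos: [519.6, -87.8, 24.4]
tool_rot: [3.139, 0.001, 1.701]
force: [0.4, -0.6, 0.6]
width: 38.5
```

```bash
cat > look.py <<'E'
from k import *
import sys
tag=sys.argv[1];q=np.load('q.npy')
grab('wrist',tag);s=ctrl.read_state();t=toramp(s['eef_pos'],q);print(s['clock'],s['eef_pos'].round(1),s['force'].round(1),'tcp ramp',t.round(1),'rot',s['tool_rot'].round(3))
z=np.load(f'pics/{tag}.npz');hsv=cv2.cvtColor(z['im'],cv2.COLOR_BGR2HSV)
P=np.array([np.r_[toramp(w,q),w[2]] for v in range(90,340,2) for u in range(170,480,2) if z['d'][v,u]>0 and hsv[v,u,1]>120 and 10<hsv[v,u,0]<35 for w in[world(tag,u,v)]])
P=P[np.abs(P[:,0]-t[0]-37)<45];hi=P[:,2].max();c=P[P[:,2]>np.percentile(P[:,2],75)]
print('n',len(P),'y',np.percentile(P[:,1],[1,99]).round(1),'crown',c.mean(0).round(1),'top',np.percentile(P[:,2],98).round(1),'yaw slope',np.polyfit(c[:,1],c[:,0],1)[0].round(3))
xs=t[0]+37;az=37.2 if xs<-76 else 12+(xs+80)*np.tan(np.radians(8))+25.2
print('sleeve x nom',xs.round(1),'axis',az,'want tcp z',az-13)
E
python3 look.py w6
```

```text
4.35 [519.5 -86.9  24.3] [-1.3  0.6 -0.3] tcp ramp [-128.5   50.5] rot [3.14  0.    1.702]
n 9504 y [17.5 85.1] crown [-91.8  51.3  62. ] top 62.3 yaw slope -0.0
sleeve x nom -91.5 axis 37.2 want tcp z 24.200000000000003
```

View pics/w6.png

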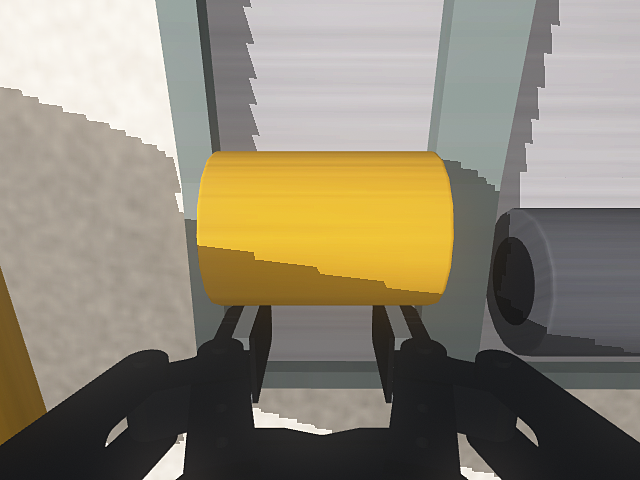

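Call:
play_rows:
  slide:
    - [5,0,0]
    - [10,0,0]
    - [16,0,-0.3]
    - [22,0,-1]
    - [28,0,-2]
  turn: [0,0,0,0,0]
  fingers: [0.45,0.45,0.45,0.45,0.45]

```text
clock: 4.97
eef_pos: [516.2, -59.5, 26.6]
tool_rot: [3.139, 0.001, 1.701]
force: [1.1, -4.0, 2.1]
width: 38.7
```

```bash
python3 look.py w7
```

```text
5.025 [515.7 -57.7  26.5] [-0.2  1.1  0. ] tcp ramp [-99.   50.5] rot [ 3.140e+00 -1.000e-03  1.702e+00]
n 9541 y [17.6 85.2] crown [-62.9  50.7  64.2] top 64.7 yaw slope 0.003
sleeve x nom -62.0 axis 39.730401159475186 want tcp z 26.730401159475186
```

Call:
play_rows:
  slide:
    - [6,0,-0.8]
    - [12,0,-1.7]
    - [18,0,-2.5]
    - [24,0,-3.4]
    - [30,0,-4.4]
  turn: [0,0,0,0,0]
  fingers: [0.45,0.45,0.45,0.45,0.45]

```text
clock: 5.65
eef_pos: [511.7, -27.6, 31.0]
tool_rot: [3.14, -0.001, 1.702]
force: [0.6, -4.6, 2.9]
width: 38.2
```

```bash
python3 look.py w8
```

```text
5.7 [511.3 -26.1  31. ] [ 0.1 -0.5  0.6] tcp ramp [-67.1  50.8] rot [ 3.140e+00 -2.000e-03  1.704e+00]
n 9509 y [17.7 85.2] crown [-31.1  50.8  68.7] top 69.1 yaw slope 0.001
sleeve x nom -30.1 axis 44.215005818299446 want tcp z 31.215005818299446
```

Call:
play_rows:
  slide:
    - [6,0,-0.9]
    - [12,0,-1.8]
    - [18,0,-2.7]
    - [24,0,-3.5]
    - [30,0,-4.4]
  turn: [0,0,0,0,0]
  fingers: [0.45,0.45,0.45,0.45,0.45]

```text
clock: 6.32
eef_pos: [507.2, 4.0, 35.5]
tool_rot: [3.14, -0.002, 1.704]
force: [1.0, -4.2, 2.3]
width: 38.5
```

```bash
python3 look.py w9
```

```text
6.375 [506.8   5.5  35.4] [-0.6  1.2 -0.1] tcp ramp [-35.2  51.1] rot [ 3.141 -0.004  1.705]
n 9448 y [17.7 85.4] crown [ 0.5 50.9 73.3] top 73.7 yaw slope -0.005
sleeve x nom 1.8 axis 48.69373160831253 want tcp z 35.69373160831253
```

View pics/w9.png

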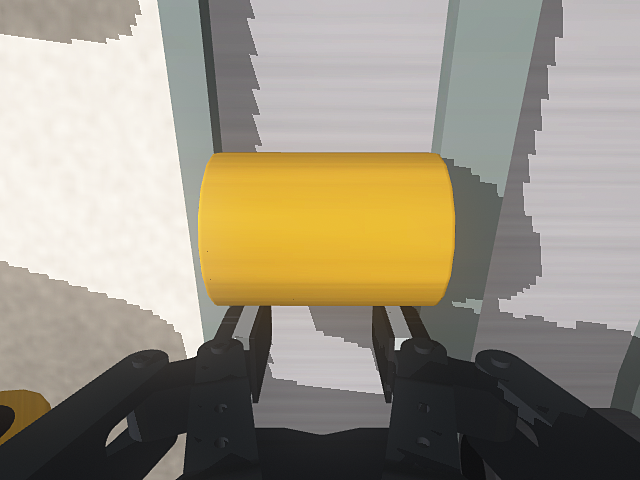

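Call:
play_rows:
  slide:
    - [6,0.2,-0.9]
    - [12,0.4,-1.8]
    - [18,0.6,-2.7]
    - [24,0.8,-3.5]
    - [30,0.8,-4.4]
  turn: [0.004,0.004,0.004,0.004,0.004]
  fingers: [0.45,0.45,0.45,0.45,0.45]

```text
clock: 7.0
eef_pos: [503.5, 35.6, 40.0]
tool_rot: [3.141, -0.004, 1.701]
force: [-0.8, -4.4, 2.0]
width: 38.6
```

```bash
python3 look.py w10
```

```text
7.05 [503.3  37.1  40. ] [-0.   0.7  0. ] tcp ramp [-3.4 50.6] rot [ 3.142 -0.005  1.702]
n 9519 y [17.8 85.5] crown [33.1 50.4 77.7] top 78.2 yaw slope -0.008
sleeve x nom 33.6 axis 53.16672348403057 want tcp z 40.16672348403057
```

Call:
play_rows:
  slide:
    - [5,0,-0.7]
    - [10,0,-1.4]
    - [16,0,-2.2]
    - [22,0,-3.1]
    - [28,0,-4]
  turn: [0,0,0,0,0]
  fingers: [0.45,0.45,0.45,0.45,0.45]

```text
clock: 7.68
eef_pos: [499.5, 65.3, 44.2]
tool_rot: [-3.141, -0.005, 1.702]
force: [0.3, -4.7, 2.1]
width: 38.3
```

```bash
python3 look.py w11
```

```text
7.725 [499.2  66.7  44.2] [-0.4  0.2  0. ] tcp ramp [26.5 50.8] rot [-3.141 -0.006  1.704]
n 9482 y [17.9 85.4] crown [62.1 50.9 82. ] top 82.4 yaw slope -0.002
sleeve x nom 63.5 axis 57.36973569557965 want tcp z 44.36973569557965
```

View pics/w11.png

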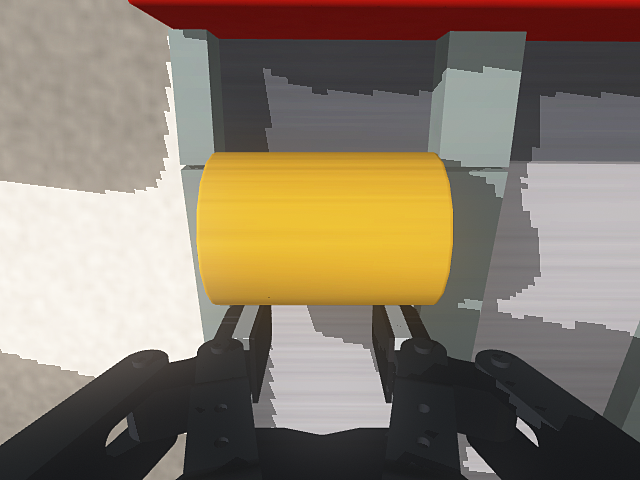

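Call:
play_rows:
  slide:
    - [4,0,-0.6]
    - [8,0,-1.2]
    - [12,0,-1.8]
    - [16,0,-2.2]
    - [20,0,-2.2]
  turn: [0,0,0,0,0]
  fingers: [0.45,0.45,0.45,0.45,0.45]

```text
clock: 8.35
eef_pos: [495.8, 88.1, 46.3]
tool_rot: [-3.14, -0.008, 1.705]
force: [0.3, 0.4, -0.3]
width: 38.1
```

```bash
python3 look.py w12
```

```text
8.4 [495.6  88.9  46.2] [-0.5  0.4 -0.1] tcp ramp [49.  51.5] rot [-3.14  -0.009  1.706]
n 9401 y [17.9 85.4] crown [86.8 51.8 83.7] top 84.1 yaw slope -0.005
sleeve x nom 86.0 axis 60.52751851052267 want tcp z 47.52751851052267
```

View pics/w12.png

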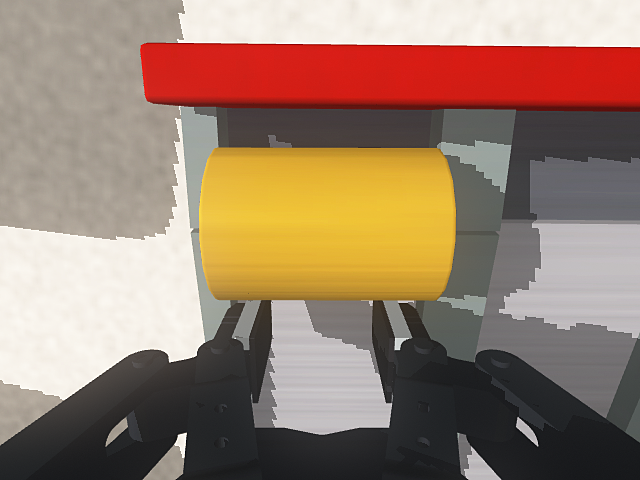

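Call:
play_rows:
  slide:
    - [2,0.5,0]
    - [4,0.5,0]
    - [6,0.5,0]
    - [8,0.5,0]
    - [8,0.5,0]
  turn: [0.005,0.005,0.005,0.005,0.005]
  fingers: [0.45,0.45,0.45,0.45,0.45]

```text
clock: 9.02
eef_pos: [495.0, 97.1, 46.3]
tool_rot: [-3.14, -0.009, 1.701]
force: [0.6, -0.2, 0.2]
width: 38.5
```

```bash
python3 look.py w13
```

```text
9.075 [495.1  96.9  46.3] [ 0.9 -0.4  0.2] tcp ramp [57. 51.] rot [-3.14  -0.009  1.701]
n 9045 y [18.2 85.7] crown [99.1 51.4 80.5] top 80.9 yaw slope 0.009
sleeve x nom 94.0 axis 61.64875122291606 want tcp z 48.64875122291606
```

View pics/w13.png

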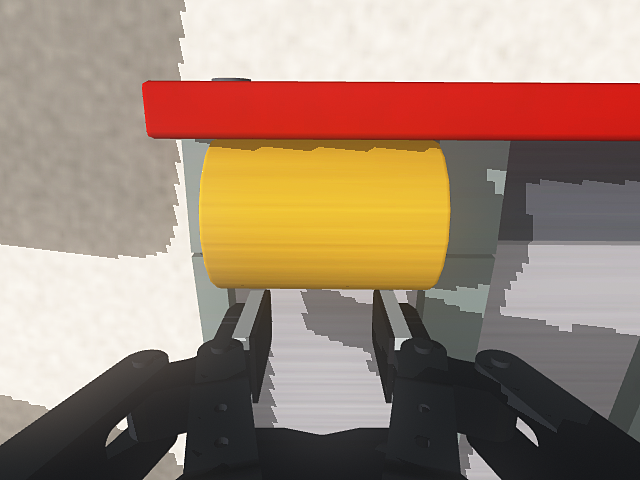

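The sleeve is seated: its crown is at 80.9 mm, and 55.5 + 25 = 80.5 is expected. Next I'll back away and go up.

Call:
play_rows:
  slide:
    - [-6,0,0]
    - [-12,0,-5]
    - [-14,0,-40]
    - [-14,0,-80]
    - [-14,0,-120]
  turn: [0,0,0,0,0]
  fingers: [0.45,0.45,0.45,0.45,0.45]

```text
clock: 9.7
eef_pos: [497.1, 81.2, 167.7]
tool_rot: [-3.139, -0.008, 1.7]
force: [1.1, 0.5, 0.2]
width: 38.4
```

Call:
play_rows:
  slide:
    - [-30,0,-20]
    - [-60,0,-20]
    - [-60,0,-20]
    - [-60,0,-20]
    - [-60,0,-20]
  turn: [0,0,0,0,0]
  fingers: [0.45,0.45,0.45,0.45,0.45]

```text
clock: 10.32
eef_pos: [504.6, 22.5, 186.9]
tool_rot: [-3.139, -0.009, 1.701]
force: [-0.8, -0.5, 0.7]
width: 38.2
```

Run:
```python
from k import *
q=np.load('q.npy');grab('scene','s14');grab('wrist','w14');s=ctrl.read_state();print(s['clock'],s['eef_pos'],s['force'],s['qd'].round(3))
z=np.load('pics/w14.npz');hsv=cv2.cvtColor(z['im'],cv2.COLOR_BGR2HSV)
P=np.array([np.r_[toramp(w,q),w[2]] for v in range(0,480,2) for u in range(0,640,2) if z['d'][v,u]>0 and hsv[v,u,1]>120 and 12<hsv[v,u,0]<35 for w in[world('w14',u,v)]])
P=P[(abs(P[:,0]-95)<40)&(abs(P[:,1]-50)<45)&(P[:,2]>50)];c=P[P[:,2]>np.percentile(P[:,2],75)];print(c.mean(0),np.percentile(P,[2,98],axis=0),np.polyfit(c[:,1],c[:,0],1)[0])
a=cv2.absdiff(cv2.imread('pics/s14.png'),cv2.imread('pics/scene0.png'))
```

```text
10.425 [504.69595684  22.37808711 186.90400442] [-0.16311439  0.66662065 -0.18337686] [ 0.002  0.001  0.004  0.001  0.001 -0.001  0.002]
[98.64516541 51.84356497 80.46807319] [[ 74.51024574  18.34492557  61.92533439]
 [117.06535363  85.06685891  80.957464  ]] 0.00759826286539891
  return _methods._mean(a, axis=axis, dtype=dtype,
  ret = ret.dtype.type(ret / rcount)
```

View pics/s14.png

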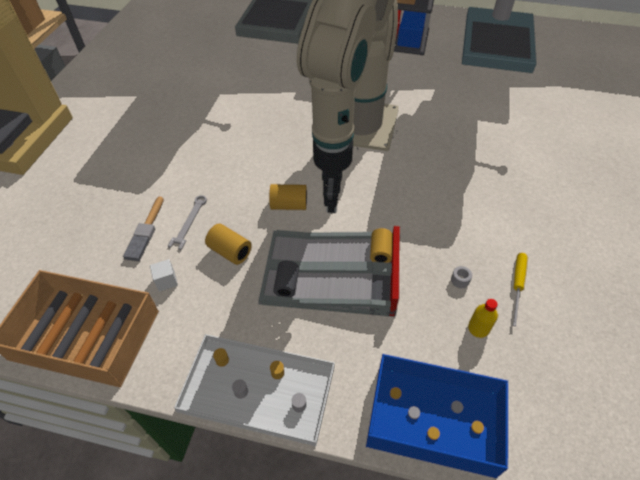

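View pics/w14.png

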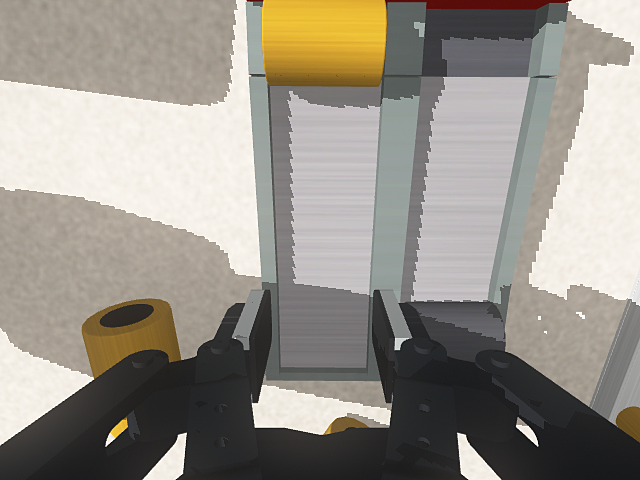

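The sleeve sits against the stop, the bystanders and steel sleeve are where they were, and the hand is clear. Now I'll hand in.

```bash
python3 -c "
from cell import ctrl
print(ctrl.finish_job())"
```

```text
the job is handed in; nothing more can be done
None
```

The bronze sleeve is in its seat against the red stop, and I handed the job in at about 10.4 s of the 40 s. I pushed it up the left lane with two part-open fingertips, in steps of up to 6 mm. No finger contact was sensed continuously. At each camera check the sleeve was where the fingertips should have been, until it rolled the last few millimetres past the crest. I then backed the hand off and raised it clear.

- **Sleeve position:** the last wrist check put the crown at 80.5 mm, so the centre is about 55.5 mm above the bench, as expected. It is about 2 mm off the lane centre and within 0.01 rad of square.
- **Everything else:** in the last scene picture the steel sleeve and all bystanders look unmoved; I compared these by eye and did not measure them. The hand was about 187 mm up and touching nothing.
- **Disagreement:** the crown's x came out at 98.6 mm, while the ramp geometry allows 94–97 mm. The three cameras' ramp fits differed by up to about 6 mm along the lane. The picture shows the sleeve touching the stop and past the crest, so I put this down to calibration.

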